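# Unlock the watch winder with its press-and-turn key and swing its front open

### The job

The sky-blue key stands loose in the collar on top of the black watch winder, turned out of line with the keyway. Press it down while turning it until it drops through the keyway, turn it clockwise (seen from above) to its stop to draw the bolt, and leave it locked down in the lock. Then swing the winder's clear front door at least half open (45 degrees or more) by its upright tab, leaving everything else on the tray where it stands.

Things in the scene. Friction and masses are not known exactly. Their poses are not given: they have to be found in the camera images.
- key: brass key with sky-blue cross bar, 88 mm tall, about 120 g, upright and loose. Origin: under its lug, on its axis; z up, x along lug and cross bar (a half turn is the same). Lug 34 (x) x 9 x 7 mm; 9 mm stub z 7 to 15; round drum 37 mm across, z 15 to 37; 14 mm neck. Starts with the lug standing on the keyway plate, x axis 0.35 to 0.8 rad clockwise (from above) of the keyway.
- key_bar (a point): middle of the key's sky-blue cross bar, on the key's axis, 74 mm above its origin; axes as key. The bar measures 70 (x) x 14 (y) x 28 mm (z).
- lock (a point): centre of the keyway in the winder's top face, 154 mm above the table; x from winder's front to back, y to its left, z up. The keyway is a 37 x 12 mm slot along this x in a 5 mm plate (white index bars show its line). In line with it, to about 0.08 rad, the key drops under a push; fully down its origin is 15 mm below this point. Turned clockwise there, its lug goes under the plate.
- collar (a point): centre of the mouth of the aluminium collar round the keyway: 51 mm outside, 39.6 mm inside, 32 mm high, guides the key's drum. A spring pad below the plate pushes the key up: 3 N when met, 5 N fully down. Released after turning, the key rises to 12 mm below lock and stays caught; released in line with the keyway it is pushed back up.
- rotor (a joint): lock rotor driven by the lug: 0 at the start, grows clockwise seen from above, to its stop at 1.2 rad; it lags the key by about 0.1 rad (play), turns with about 0.1 N m and stays where left. The bolt lets the door go above about 0.5 rad.
- door (a joint): front door angle, 0 shut to 1.6 rad open. Hinged on the vertical edge at the winder's front left (+y of the winder); the tab end swings out towards the winder's -x (clockwise seen from above). Light friction, stays where left; bolted until the key is turned.
- door_hinge (a point): point on the door's hinge axis, level with the winder's top face; it does not move
- door_pull (a point): top edge middle of the back face (towards the winder's +x) of the aluminium pull tab: upright plate 34 mm wide along the door, 10 mm thick, standing 40 mm above the winder's top, 140 mm from the hinge axis. Push its back face to open the door; the winder's top behind it is flat and free. Axes turn with the door; shut, they are those of lock.
- winder: black plastic watch winder box, fixed, 160 deep (x) x 160 wide (y) x 150 mm high, on a steel tray 4 mm thick; origin under its centre; front (clear door, 13 mm thick) faces its -x. lock is at (-20, 30, 150) mm in its frame.
- pyramid_bottle: frosted four-sided pyramid bottle, 62 mm square foot, 116 mm tall, loose bystander; origin under its centre
- rollon_vial: amber glass roll-on vial with black cap, 29 mm across, 84 mm tall, loose bystander; origin under its centre
- ring_cone: sky-blue ceramic ring cone, 72 mm across the foot, 87 mm tall, loose bystander; origin under its centre
- cream_jar: white jar, 64 mm across, 50 mm tall, loose bystander; origin under its centre
- talc_tin: green tin with brass lid, 56 mm across, 110 mm tall, loose bystander; origin under its centre
- trinket_bowl: white ceramic bowl, 84 mm across, 35 mm tall, loose bystander; origin under its centre

How it is judged:
By the outcome, as a careful person would: the job done as asked, in the order asked, and still so for the second after the job is handed in, with the robot touching nothing.
It also fails if it takes over 56 s, if anything falls off the work surface, if the arm or the gripper's body presses on something with over 40 N, if the wrist force passes 120 N, or if a joint passes its speed limit or range.

### The arm

A 7-joint arm with a two-finger parallel gripper is mounted at the origin on the work surface. World frame = base frame: x ahead of the robot, y to its left, z up, the work surface at z = 0. Lengths are in m, angles in degrees, forces in N, time in s.
With the tool pointing down it reaches from about 0.425 to 0.95 m from the base axis. Payload 4.7 kg.
Tool frame: the origin (TCP) lies midway between the tips of the shut fingers; the grasp point (between the pads) lies 19 mm behind it; z points along the fingers, y is the direction in which the jaws open and shut (so a half turn about z gives the same grasp; the last joint's range is limited). The gripper opens to 85 mm and grips with 20 to 120 N. Pads are 22 mm wide; open, the fingers measure 114 mm over their backs; the gripper's body (76 mm by 85 mm) begins 54 mm behind the grasp point. The pads swing forward as they close: fully open they stand 13 mm farther back than shut.
Start: joints at [73.975, 26.849, -2.785, 87.806, 1.381, 65.374, -4.715], TCP at [0.168, -0.654, 0.231] pointing down, gripper open.
Joint ranges: [-148.3, 148.3], [-19.14, 114.17], [-79.39, 73.82], [5.75, 140.21], [-59.74, 239.74], [12.07, 113.84], [-152.46, 152.46]. Speed limits (degrees/s): [147.25, 147.25, 180, 180, 180, 180, 180].

### API

Orientations are given as a 3x3 rotation matrix whose columns are the frame's x, y, z axes.
In Python, from workcell import manip gives the robot as it stands.
- The arm moves only by the tool arm_command, never from a script. Its argument "targets" is a list of rows, each a list of 3 entries, a list of its own where there are three numbers: the shift along the tool's x, y, z in m, then the turn, a rotation vector about the tool's x, y, z in degrees, then the opening in per cent of the stroke, from 0 (shut) to 100 (fully open). In form: [[[dx, dy, dz], [wx, wy, wz], fingers], ...]. A call has 1 to 12 rows; each row shifts and turns the commanded pose from where the row before left it, along the tool's axes as they then stand; what a row does not reach is not made up. A row lasts 1/12 s, in which the tool goes at most 41.7 mm and 7.16 degrees, less where a joint would pass 70% of its speed; a pose out of reach is approached as far as the arm can. A call with a gripper value outside its range is refused whole. The fingers move at their own pace and stop on an object; "grip_force" is the grip in N (left out, the last holds). Time passes only in rows, so rows that do not move let the fingers close. It gives the time, the measured TCP pose, the force and the opening at its end, in the units of the state.
- manip.observe(): the state, without advancing time (a new reading comes with each control period).
- manip.capture(name): name is "scene" or "top"; returns (picture, depth): 420x560x3 uint8, red, green, blue; 420x560 float32, m along the optical axis (not along the pixel's ray), 0 where there is no reading.
- manip.camera_info(name): a dict with "fx", "fy", "cx", "cy" (pixels), "cam_to_world" (4x4, takes a point from camera to world coordinates). Camera axes: x right, y up, looking along -z (the intrinsics and any distortion apply to the point x, -y, -z); pixel columns grow to the right and rows downward; lengths in m; the calibration is good to about 2 mm. A picture is of the moment at which its call begins. camera_info takes no time and is no camera call.
- manip.close_job(): hands the job in, once; it reports no verdict.
The state is a dict: "clock": time; "joint_pos": joint angles; "qd": joint speeds; "tau": joint torques, N m; "ee_pos": TCP position; "tool_rot": TCP orientation; "contact_force": force on the tool from outside, world axes, zero at the start; "torque": the same for the moment, N m; "finger_gap": finger opening in m.
Only numpy, scipy, OpenCV 4.12 (cv2) and the standard library are available. Lean on these libraries where they do the work, as an engineer would, in place of code of your own. Each camera call takes 0.05 s, during which the arm holds its last target. There are 200 camera calls.

## Working session

There is one attempt and no reset: what is moved stays moved. The work goes in short steps, Python scripts to look and compute and a tool call to move; the robot and the scene stay as the last step left them, time stands still between calls to the robot, and variables do not carry over. Pictures are saved under pics/ and viewed, about 8 in all and at most 12, crops included, and the job is handed in when it is done.

Besides the shell and the picture viewer there is one more tool, called after "Request:" by a JSON object that holds its "op" and its "data". arm_command: Moves the arm, as the interface text tells. Its arguments: {"type":"object","properties":{"targets":{"type":"array","items":{"type":"array"}},"grip_force":{"type":"number"}},"required":["targets"]}

```bash
ls; mkdir -p pics; cat > h.py <<'E'
import numpy as np, cv2
from workcell import manip
def cap(n,f=None):
    p,d=manip.capture(n)
    if f: cv2.imwrite(f,p[:,:,::-1])
    return p,d
def pts(n,d):
    c=manip.camera_info(n); v,u=np.mgrid[0:420,0:560]
    X=np.stack([(u-c['cx'])/c['fx']*d,-(v-c['cy'])/c['fy']*d,-d,np.ones_like(d)],-1)
    return (X@np.array(c['cam_to_world']).T)[...,:3]
E
python3 - <<'E'
from h import *
print(manip.observe())
a,da=cap('scene'); b,db=cap('top')
np.savez('s0',a=a,da=da,b=b,db=db)
for n in('scene','top'):
    c=manip.camera_info(n);print(n,c)
cv2.imwrite('pics/scene0.png',a[:,:,::-1]);cv2.imwrite('pics/top0.png',b[:,:,::-1])
E
```

```text
pics
{'clock': 0.0, 'joint_pos': array([73.9747432 , 26.89825544, -2.78612795, 87.87396104,  1.3802755 ,
       65.37408427, -4.7150618 ]), 'qd': array([ 0.00949258,  0.0586694 , -0.05287349,  0.08215564, -0.03485771,
        0.07740393, -0.03653163]), 'tau': array([-4.01827920e-04, -5.10301888e+01, -4.62896540e-02, -2.37710917e+01,
        1.07878429e-02,  7.52274238e-03,  1.59386701e-05]), 'ee_pos': array([ 0.1674039 , -0.6533106 ,  0.23024858]), 'tool_rot': array([[ 9.68700188e-01,  2.48233073e-01, -5.35567019e-04],
       [ 2.48233646e-01, -9.68698338e-01,  1.89393748e-03],
       [-4.86649603e-05, -1.96760335e-03, -9.99998063e-01]]), 'contact_force': array([ 0.4634688 ,  0.15150611, -0.77596222]), 'torque': array([ 0.00154103, -0.03940506, -0.01672969]), 'finger_gap': 0.08514937870306497}
scene {'fx': 495.731722353331, 'fy': 495.731722353331, 'cx': 276.4817515805981, 'cy': 211.81194556806437, 'cam_to_world': array([[-0.7347414 , -0.52216839,  0.43300721,  1.12124935],
       [ 0.67833993, -0.56259498,  0.47259056,  0.53934629],
       [-0.00316417,  0.64095793,  0.76756949,  1.04689524],
       [ 0.        ,  0.        ,  0.        ,  1.        ]])}
top {'fx': 448.67173146754004, 'fy': 448.67173146754004, 'cx': 282.108256146012, 'cy': 209.51255711074532, 'cam_to_world': array([[ 1.60912746e-03,  9.75472741e-01, -2.20114386e-01,
         3.88630976e-01],
       [-9.99998532e-01,  1.69932714e-03,  2.20440867e-04,
        -1.59553527e-03],
       [ 5.89080405e-04,  2.20113708e-01,  9.75474043e-01,
         1.07966532e+00],
       [ 0.00000000e+00,  0.00000000e+00,  0.00000000e+00,
         1.00000000e+00]])}
```

View pics/scene0.png

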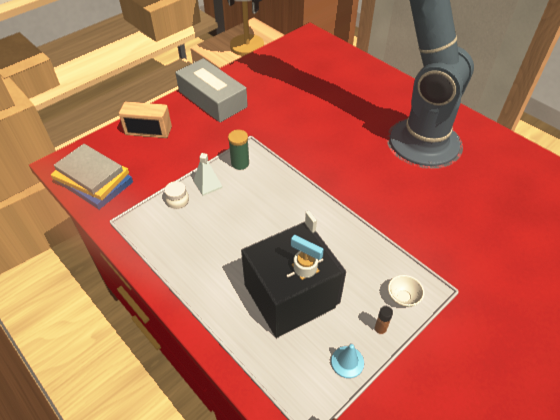

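View pics/top0.png

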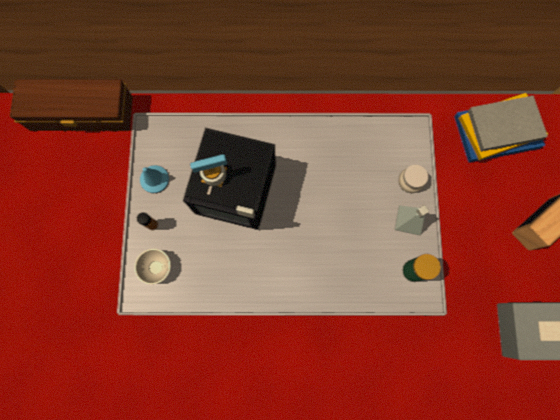

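The scene view shows the winder at about (293,280), the bar at (307,246) and the tab at (311,222). In the top view the bar is at (208,162), the collar at (212,173) and the tab at (245,210). Next I measure these from depth.

```bash
python3 - <<'E'
from h import *
s=np.load('s0.npz')
allp={}
for n,i,d in(('scene','a','da'),('top','b','db')):
    P=pts(n,s[d]); I=s[i].astype(int); R,G,B=I[...,0],I[...,1],I[...,2]
    near=(np.hypot(P[...,0]-.57,P[...,1]-.1)<.2)
    z=P[...,2]
    m=near&(abs(z-.154)<.006)
    q=P[m][:,:2]; print(n,'top n',len(q),np.median(z[m]),cv2.minAreaRect(q.astype(np.float32)))
    blue=near&(B>R+40)&(z>.2)&(z<.26)
    t=blue&(z>.236)
    for k in(blue,t):
        q=P[k]; r=cv2.minAreaRect(q[:,:2].astype(np.float32)); print('bar',len(q),q.mean(0),q[:,2].max(),r)
        w,v=np.linalg.eigh(np.cov(q[:,:2].T)); print('  ang',np.degrees(np.arctan2(v[1,1],v[0,1]))%180)
    # tab: z .165-.2, away from bar
    c=P[blue].mean(0)
    k=near&(z>.17)&(z<.2)&(np.hypot(P[...,0]-c[0],P[...,1]-c[1])>.06)
    q=P[k]; print('tab',len(q),q.mean(0),q[:,2].max(),cv2.minAreaRect(q[:,:2].astype(np.float32)))
    k=near&(z>.18)&(z<.192)&(np.hypot(P[...,0]-c[0],P[...,1]-c[1])<.05)&~blue
    q=P[k]; print('collar',len(q),q.mean(0) if len(q) else '',cv2.minEnclosingCircle(q[:,:2].astype(np.float32)) if len(q) else '')
    # white index bars on top
    k=near&(abs(z-.155)<.006)&(R>120)&(G>120)
    q=P[k]; print('white',np.round(q[:,:2],3).tolist()[:60])
a=s['a'][195:345,230:360,::-1]; b=s['b'][115:240,170:290,::-1]
a=cv2.resize(a,None,fx=4,fy=4,interpolation=2)[:600];b=cv2.resize(b,None,fx=4.6,fy=4.6,interpolation=2)
cv2.imwrite('pics/c1.png',a);cv2.imwrite('pics/c2.png',b)
E
```

```text
scene top n 3845 0.15471444767278975 ((0.6836029887199402, 0.11277031153440475), (0.16493013501167297, 0.1736377477645874), 76.69064331054688)
bar 234 [0.67872149 0.14938465 0.24083199] 0.24683309678985976 ((0.6785249710083008, 0.1463298499584198), (0.01494770497083664, 0.06820415705442429), 15.094545364379883)
  ang 104.76112746896375
bar 217 [0.67913508 0.14753207 0.24185184] 0.24683309678985976 ((0.6785249710083008, 0.1463298499584198), (0.01494770497083664, 0.06820415705442429), 15.094545364379883)
  ang 104.88918053312523
tab 127 [0.59452723 0.07662691 0.18685912] 0.19967205928963228 ((0.5924649834632874, 0.07438680529594421), (0.03467357158660889, 0.011478377506136894), 76.0407943725586)
collar 250 [0.68629097 0.14984838 0.18730372] ((0.6789522171020508, 0.1448519080877304), 0.02607961930334568)
white [[0.597, 0.053], [0.6, 0.05], [0.608, 0.048], [0.606, 0.05], [0.613, 0.047], [0.612, 0.05], [0.619, 0.047], [0.627, 0.045], [0.624, 0.046], [0.631, 0.043], [0.63, 0.045], [0.636, 0.042], [0.641, 0.041], [0.594, 0.09], [0.591, 0.09], [0.65, 0.04], [0.648, 0.041], [0.598, 0.087], [0
[... 1290 characters left out ...]
399923325), (0.03407320752739906, 0.010806773789227009), 78.84610748291016)
collar 237 [0.6651868  0.1410579  0.18672433] ((0.6739923357963562, 0.14377348124980927), 0.02503238432109356)
white [[0.754, 0.047], [0.746, 0.014], [0.683, 0.176], [0.68, 0.175], [0.677, 0.175], [0.675, 0.175], [0.674, 0.173], [0.671, 0.173], [0.669, 0.171], [0.665, 0.168], [0.663, 0.169], [0.66, 0.168], [0.649, 0.153], [0.647, 0.155], [0.647, 0.153], [0.646, 0.15], [0.644, 0.152], [0.643, 0.155], [0.642, 0.153], [0.64, 0.156], [0.64, 0.155], [0.641, 0.153], [0.638, 0.157], [0.638, 0.154], [0.638, 0.152], [0.636, 0.157], [0.636, 0.155], [0.633, 0.158], [0.633, 0.156], [0.633, 0.154], [0.605, 0.094], [0.599, 0.096]]
```

View pics/c2.png

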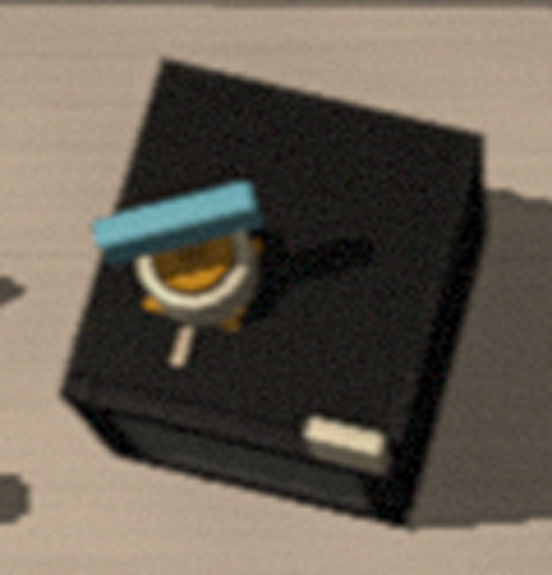

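The second crop shows the white index bar at (183,347), the sky-blue bar from (95,235) to (250,190) and the tab at (345,440).

- **Key axis:** both cameras and the box geometry put it at about (0.6765, 0.145).
- **Winder yaw:** about -14°.
- **Key bar:** at 105°, which is -75° by half-turn symmetry. That is 61° clockwise of the keyway, more than the stated 20–46°, so I'll check it close up.

Now I move over.

Request:
{"op": "arm_command", "data": {"targets": [[[0, 0, -0.035], [0, 0, 0], 100], [[0, 0, -0.035], [0, 0, 0], 100], [[0, 0, -0.03], [0, 0, 0], 100], [[0.0277, -0.0259, 0], [0, 0, 0], 100], [[0.0277, -0.0259, 0], [0, 0, 0], 100], [[0.0277, -0.0259, 0], [0, 0, 0], 100], [[0.0277, -0.0259, 0], [0, 0, 0], 100], [[0.0277, -0.0259, 0], [0, 0, 0], 100], [[0.0277, -0.0259, 0], [0, 0, 0], 100], [[0.0277, -0.0259, 0], [0, 0, 0], 100], [[0.0277, -0.0259, 0], [0, 0, 0], 100], [[0.0277, -0.0259, 0], [0, 0, 0], 100]]}}

```text
clock: 1.1
ee_pos: [0.3516, -0.3643, 0.3311]
tool_rot: [[0.969, 0.248, -0.0], [0.248, -0.969, 0.0], [-0.0, -0.0, -1.0]]
contact_force: [0.2, -1.0, -0.3]
finger_gap: 0.0853
```

View pics/c1.png

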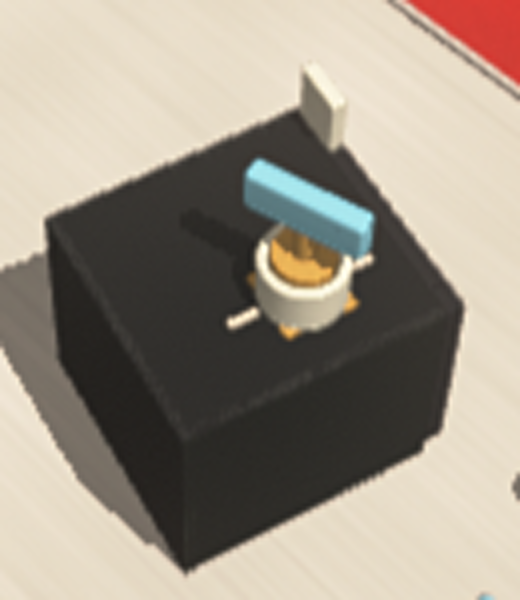

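The scene crop shows the index bars at (242,318) and (363,262), parallel to the winder's side edge. The bar clearly crosses them at about 60°. I carry on.

Request:
{"op": "arm_command", "data": {"targets": [[[0.0276, -0.0259, 0], [0, 0, 0], 100], [[0.0276, -0.0259, 0], [0, 0, 0], 100], [[0.0276, -0.0259, 0], [0, 0, 0], 100], [[0.0276, -0.0259, 0], [0, 0, 0], 100], [[0.0276, -0.0259, 0], [0, 0, 0], 100], [[0.0276, -0.0259, 0], [0, 0, 0], 100], [[0.0276, -0.0259, 0], [0, 0, 0], 100], [[0.0276, -0.0259, 0], [0, 0, 0], 100], [[0.0276, -0.0259, 0], [0, 0, 0], 100], [[0.0276, -0.0259, 0], [0, 0, 0], 100], [[0.0276, -0.0259, 0], [0, 0, 0], 100], [[0.0276, -0.0259, 0], [0, 0, 0], 100]]}}

```text
clock: 2.1
ee_pos: [0.5954, 0.0185, 0.3309]
tool_rot: [[0.969, 0.248, -0.001], [0.248, -0.969, -0.0], [-0.001, 0.0, -1.0]]
contact_force: [1.2, -1.4, 0.3]
finger_gap: 0.0853
```

Request:
{"op": "arm_command", "data": {"targets": [[[0.0276, -0.0259, 0], [0, 0, 0], 100], [[0.0276, -0.0259, 0], [0, 0, 0], 100], [[0.0276, -0.0259, 0], [0, 0, 0], 100], [[0.0276, -0.0259, 0], [0, 0, 0], 100], [[0, 0, 0], [0, 0, -7], 80], [[0, 0, 0], [0, 0, -7], 60], [[0, 0, 0], [0, 0, -7], 50], [[0, 0, 0], [0, 0, -7], 50], [[0, 0, 0], [0, 0, -7], 50], [[0, 0, 0], [0, 0, -7], 50], [[0, 0, 0], [0, 0, -7], 50], [[0, 0, 0], [0, 0, -7], 50]]}}

```text
clock: 3.1
ee_pos: [0.676, 0.1446, 0.3306]
tool_rot: [[0.33, 0.944, -0.001], [0.944, -0.33, -0.0], [-0.001, -0.001, -1.0]]
contact_force: [0.7, 0.1, 0.5]
finger_gap: 0.0428
```

Request:
{"op": "arm_command", "data": {"targets": [[[0, 0, 0], [0, 0, -7], 50], [[0, 0, 0], [0, 0, -7], 50], [[0, 0, 0], [0, 0, -7], 50], [[0, 0, 0], [0, 0, -7], 50], [[0, 0, 0], [0, 0, -6.6], 50], [[0, 0, 0], [0, 0, 0], 50], [[0, 0, 0], [0, 0, 0], 50]]}}

```text
clock: 3.68
ee_pos: [0.6761, 0.1445, 0.3307]
tool_rot: [[-0.255, 0.967, -0.001], [0.967, 0.255, -0.0], [0.0, -0.001, -1.0]]
contact_force: [-0.8, 0.8, 1.0]
finger_gap: 0.0427
```

Request:
{"op": "arm_command", "data": {"targets": [[[0, 0, 0.03], [0, 0, 0], 50], [[0, 0, 0.03], [0, 0, 0], 50], [[0, 0, 0.03], [0, 0, 0], 50], [[0, 0, 0.02], [0, 0, 0], 50], [[0, 0, 0.01], [0, 0, 0], 50], [[0, 0, 0], [0, 0, 0], 50]]}}

```text
clock: 4.18
ee_pos: [0.675, 0.1439, 0.2085]
tool_rot: [[-0.257, 0.966, -0.005], [0.966, 0.257, -0.002], [-0.001, -0.005, -1.0]]
contact_force: [-0.4, -0.4, 0.4]
finger_gap: 0.0426
```

```bash
python3 - <<'E'
from h import *
a,da=cap('scene'); b,db=cap('top')
a=cv2.resize(a[150:300,230:370],None,fx=3,fy=3,interpolation=2);b=cv2.resize(b[110:235,160:280],None,fx=3.6,fy=3.6,interpolation=2)
im=np.zeros((450,420+432,3),np.uint8);im[:,:420]=a;im[:450,420:]=b
cv2.imwrite('pics/g1.png',cv2.resize(im[:,:,::-1],(800,422)))
print(manip.observe()['contact_force'],manip.observe()['ee_pos'],manip.observe()['joint_pos'])
E
```

```text
[-0.05048742  0.48200687  0.14926801] [0.6766331  0.14520261 0.21229066] [ 14.46371887  37.33889739 -48.16488174  84.59812506  28.5962804
  70.78580083 -22.36894936]
```

View pics/g1.png

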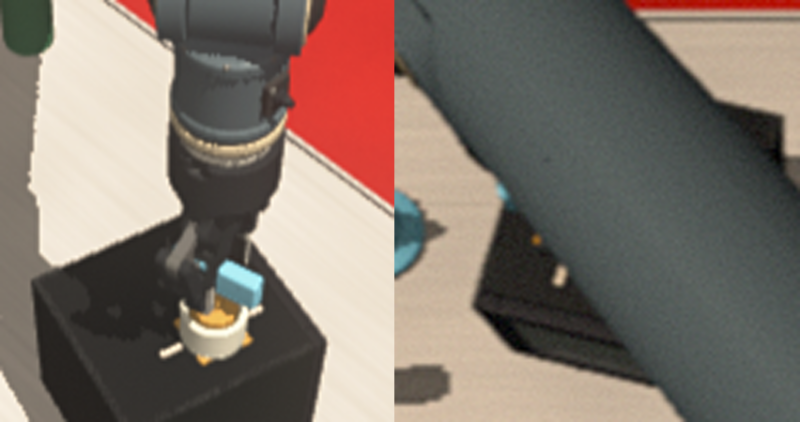

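The left half shows the open fingers straddling the blue bar, which sits at (240,283) above the collar at (213,325). I close gently.

Request:
{"op": "arm_command", "data": {"targets": [[[0, 0, 0], [0, 0, 0], 30], [[0, 0, 0], [0, 0, 0], 10], [[0, 0, 0], [0, 0, 0], 0], [[0, 0, 0], [0, 0, 0], 0], [[0, 0, 0], [0, 0, 0], 0], [[0, 0, 0], [0, 0, 0], 0]], "grip_force": 25}}

```text
clock: 4.78
ee_pos: [0.677, 0.1454, 0.2132]
tool_rot: [[-0.258, 0.966, 0.003], [0.966, 0.258, 0.001], [0.0, 0.003, -1.0]]
contact_force: [0.1, 0.1, 6.7]
finger_gap: 0.0134
```

```bash
python3 - <<'E'
from h import *
o=manip.observe()
for k in('ee_pos','contact_force','torque','finger_gap','joint_pos'):print(k,o[k])
E
```

```text
ee_pos [0.67704127 0.14538687 0.213182  ]
contact_force [0.12978317 0.10517285 6.74037934]
torque [ 0.0014938  -0.09257556 -0.081215  ]
finger_gap 0.013386545764385175
joint_pos [ 14.48650675  37.29006952 -48.21120192  84.56882434  28.62001048
  70.75846683 -22.33194764]
```

Request:
{"op": "arm_command", "data": {"targets": [[[0, 0, 0], [0, 0, 0], 0], [[0, 0, 0.001], [0, 0, -3], 0], [[0, 0, 0], [0, 0, -5], 0], [[0, 0, 0], [0, 0, -6], 0], [[0, 0, 0], [0, 0, -6], 0], [[0, 0, 0], [0, 0, -6], 0], [[0, 0, 0], [0, 0, -6], 0], [[0, 0, 0], [0, 0, -6], 0], [[0, 0, 0], [0, 0, -6], 0], [[0, 0, 0], [0, 0, -4], 0], [[0, 0, 0], [0, 0, 0], 0]], "grip_force": 60}}

```text
clock: 5.7
ee_pos: [0.6774, 0.1457, 0.213]
tool_rot: [[-0.892, 0.453, 0.004], [0.453, 0.892, 0.002], [-0.003, 0.004, -1.0]]
contact_force: [0.3, -0.1, 9.9]
finger_gap: 0.013
```

```bash
cat > o.py <<'E'
from h import *
o=manip.observe()
R=o['tool_rot']
print(round(o['clock'],2),'yaw',np.degrees(np.arctan2(R[1,0],R[0,0])))
for k in('ee_pos','contact_force','torque','finger_gap','joint_pos'):print(k,np.round(o[k],4))
E
python3 o.py
```

```text
5.7 yaw 153.0798541252439
ee_pos [0.6774 0.1457 0.213 ]
contact_force [ 0.259  -0.0598  9.9059]
torque [ 0.0053 -0.0439  0.0799]
finger_gap 0.013
joint_pos [ 19.5478  41.5758 -58.8382  84.26    36.1649  74.2635  20.5491]
```

Request:
{"op": "arm_command", "data": {"targets": [[[0, 0, 0.001], [0, 0, -3], 0], [[0, 0, 0.001], [0, 0, -3], 0], [[0, 0, 0.001], [0, 0, -3], 0], [[0, 0, 0], [0, 0, -2], 0], [[0, 0, 0], [0, 0, -1], 0], [[0, 0, 0], [0, 0, 0], 0]]}}

```text
clock: 6.2
ee_pos: [0.6768, 0.1456, 0.2078]
tool_rot: [[-0.966, 0.259, 0.002], [0.259, 0.966, 0.002], [-0.001, 0.002, -1.0]]
contact_force: [3.2, 1.9, 2.2]
finger_gap: 0.0133
```

```bash
python3 o.py
```

```text
6.2 yaw 164.97434209734703
ee_pos [0.6768 0.1456 0.2078]
contact_force [3.242  1.9275 2.1637]
torque [ 0.5304 -0.6345 -0.0398]
finger_gap 0.0133
joint_pos [ 20.5384  42.9768 -61.1625  84.5132  38.1663  74.9295  31.0422]
```

The key has dropped into line (z is down 5 mm, force 2 N). I push it the rest of the way.

Request:
{"op": "arm_command", "data": {"targets": [[[0, 0, 0.002], [0, 0, 0], 0], [[0, 0, 0.002], [0, 0, 0], 0], [[0, 0, 0.002], [0, 0, 0], 0], [[0, 0, 0.002], [0, 0, 0], 0], [[0, 0, 0.002], [0, 0, 0], 0], [[0, 0, 0], [0, 0, 0], 0]]}}

```text
clock: 6.7
ee_pos: [0.6768, 0.1457, 0.1984]
tool_rot: [[-0.966, 0.259, 0.002], [0.259, 0.966, 0.001], [-0.002, 0.002, -1.0]]
contact_force: [3.3, 2.8, 6.7]
finger_gap: 0.0129
```

```bash
python3 o.py
```

```text
6.7 yaw 164.96970475725973
ee_pos [0.6768 0.1457 0.1984]
contact_force [3.3074 2.8166 6.6845]
torque [ 0.5825 -0.5921  0.0282]
finger_gap 0.0129
joint_pos [ 20.4329  43.4032 -60.8545  85.1023  38.6202  74.1005  30.6837]
```

Request:
{"op": "arm_command", "data": {"targets": [[[0, 0, 0.0015], [0, 0, 0], 0], [[0, 0, 0], [0, 0, 3], 0], [[0, 0, 0], [0, 0, 6], 0], [[0, 0, 0], [0, 0, 6], 0], [[0, 0, 0], [0, 0, 6], 0], [[0, 0, 0], [0, 0, 6], 0], [[0, 0, 0], [0, 0, 6], 0], [[0, 0, 0], [0, 0, 6], 0], [[0, 0, 0], [0, 0, 6], 0], [[0, 0, 0], [0, 0, 6], 0], [[0, 0, 0], [0, 0, 6], 0], [[0, 0, 0], [0, 0, 6], 0]]}}

```text
clock: 7.7
ee_pos: [0.6771, 0.1458, 0.1983]
tool_rot: [[-0.203, 0.979, 0.004], [0.979, 0.203, 0.001], [0.0, 0.004, -1.0]]
contact_force: [2.0, 1.9, 11.2]
finger_gap: 0.0132
```

```bash
python3 o.py
```

```text
7.7 yaw 101.69193496202418
ee_pos [0.6771 0.1458 0.1983]
contact_force [ 2.0009  1.9491 11.1537]
torque [ 0.3804 -0.27    0.1673]
finger_gap 0.0132
joint_pos [ 13.9116  37.7032 -47.0788  85.5139  28.6887  69.0993 -25.7225]
```

Request:
{"op": "arm_command", "data": {"targets": [[[0, 0, 0], [0, 0, 3], 0], [[0, 0, 0], [0, 0, 3], 0], [[0, 0, 0], [0, 0, 2], 0], [[0, 0, 0], [0, 0, 2], 0], [[0, 0, 0], [0, 0, 1], 0], [[0, 0, 0], [0, 0, 0], 0]]}}

```text
clock: 8.2
ee_pos: [0.6771, 0.1457, 0.1983]
tool_rot: [[-0.016, 1.0, 0.004], [1.0, 0.016, 0.001], [0.001, 0.004, -1.0]]
contact_force: [1.5, 1.3, 10.8]
finger_gap: 0.013
```

```bash
python3 o.py
```

```text
8.2 yaw 90.93151204180329
ee_pos [0.6771 0.1457 0.1983]
contact_force [ 1.5257  1.3026 10.7643]
torque [ 0.3052 -0.2276  0.1023]
finger_gap 0.013
joint_pos [ 12.605   36.8869 -44.6365  85.5961  27.0191  68.43   -35.284 ]
```

Request:
{"op": "arm_command", "data": {"targets": [[[0, 0, 0], [0, 0, 2], 0], [[0, 0, 0], [0, 0, 2], 0], [[0, 0, 0], [0, 0, 0], 0]]}}

```text
clock: 8.45
ee_pos: [0.677, 0.1458, 0.1984]
tool_rot: [[0.051, 0.999, 0.004], [0.999, -0.051, 0.0], [0.001, 0.004, -1.0]]
contact_force: [0.5, 1.3, 11.0]
finger_gap: 0.0133
```

```bash
python3 o.py
```

```text
8.45 yaw 87.04982357957108
ee_pos [0.677  0.1458 0.1984]
contact_force [ 0.4963  1.2608 11.0285]
torque [ 0.2515 -0.2876  0.7362]
finger_gap 0.0133
joint_pos [ 12.1034  36.5963 -43.7543  85.6391  26.4477  68.1912 -38.7693]
```

The torque jumped to 0.74 N m, so the rotor is at its stop. I unload by 2°, release and lift.

Request:
{"op": "arm_command", "data": {"targets": [[[0, 0, -0.002], [0, 0, -2], 0], [[0, 0, 0], [0, 0, 0], 10], [[0, 0, 0], [0, 0, 0], 25], [[0, 0, 0], [0, 0, 0], 40], [[0, 0, 0], [0, 0, 0], 50], [[0, 0, 0], [0, 0, 0], 50], [[0, 0, -0.02], [0, 0, 0], 50], [[0, 0, -0.03], [0, 0, 0], 50], [[0, 0, -0.03], [0, 0, 0], 50], [[0, 0, -0.03], [0, 0, 0], 50], [[0, 0, 0], [0, 0, 0], 30]], "grip_force": 40}}

```text
clock: 9.37
ee_pos: [0.678, 0.1462, 0.3146]
tool_rot: [[0.019, 1.0, 0.009], [1.0, -0.019, 0.003], [0.003, 0.009, -1.0]]
contact_force: [0.2, 0.9, 0.6]
finger_gap: 0.0318
```

```bash
python3 o.py; cat > bar.py <<'E'
from h import *
for n in('scene','top'):
    I,d=cap(n); P=pts(n,d); I=I.astype(int); z=P[...,2]
    bl=(np.hypot(P[...,0]-.677,P[...,1]-.145)<.05)&(I[...,2]>I[...,0]+40)&(z>.19)&(z<.26)
    q=P[bl]
    if len(q)>20:
        t=q[q[:,2]>np.percentile(q[:,2],40)]
        print(n,len(q),t.mean(0),cv2.minAreaRect(t[:,:2].astype(np.float32)))
    k=(abs(z-.187)<.007)&(np.hypot(P[...,0]-.59,P[...,1]-.074)<.13)&(np.hypot(P[...,0]-.677,P[...,1]-.145)>.05)
    q=P[k]
    if len(q)>10: print(' tab',len(q),q.mean(0),cv2.minAreaRect(q[:,:2].astype(np.float32)))
E
python3 bar.py
```

```text
9.37 yaw 88.91681414590948
ee_pos [0.678  0.1462 0.3146]
contact_force [0.1871 0.9016 0.6362]
torque [ 0.0603 -0.0267 -0.0094]
finger_gap 0.0318
joint_pos [ 12.8178  32.155  -46.2307  77.2418  23.1114  79.5512 -33.9331]
scene 228 [0.67870783 0.144889   0.23103654] ((0.6788176894187927, 0.1453857421875), (0.012948678806424141, 0.06652089953422546), 0.321657657623291)
 tab 53 [0.59485145 0.08076371 0.18876707] ((0.5937023162841797, 0.07713553309440613), (0.027917470782995224, 0.01231780368834734), 82.16560363769531)
```

The key bar's top is at z 0.231 (0.230 expected when caught) and the bar is at 90°, so the key is locked. Next I shut the fingers, align with the door and go down behind the tab.

Request:
{"op": "arm_command", "data": {"targets": [[[0, 0, 0], [0, 0, 6.5], 0], [[0, 0, 0], [0, 0, 6.5], 0], [[-0.0302, -0.0114, 0], [0, 0, 0], 0], [[-0.0302, -0.0114, 0], [0, 0, 0], 0], [[-0.0302, -0.0114, 0], [0, 0, 0], 0], [[0, 0, 0.035], [0, 0, 0], 0], [[0, 0, 0.035], [0, 0, 0], 0], [[0, 0, 0.03], [0, 0, 0], 0], [[0, 0, 0.02], [0, 0, 0], 0], [[0, 0, 0.015], [0, 0, 0], 0], [[0, 0, 0.008], [0, 0, 0], 0], [[0, 0, 0], [0, 0, 0], 0]]}}

```text
clock: 10.47
ee_pos: [0.6189, 0.0643, 0.1615]
tool_rot: [[0.243, 0.97, -0.006], [0.97, -0.243, -0.001], [-0.003, -0.006, -1.0]]
contact_force: [-0.1, -0.7, 1.2]
finger_gap: 0.0001
```

```bash
python3 o.py; python3 - <<'E'
from h import *
a,d=cap('scene')
cv2.imwrite('pics/d1.png',cv2.resize(a[150:300,220:380,::-1],None,fx=4,fy=4,interpolation=2))
E
```

```text
10.47 yaw 75.96218126616816
ee_pos [0.6189 0.0643 0.1615]
contact_force [-0.123  -0.677   1.1541]
torque [0.0149 0.0156 0.0197]
finger_gap 0.0001
joint_pos [ 19.6511  31.96   -41.6875  97.5583  23.8908  60.1149 -44.0439]
```

View pics/d1.png

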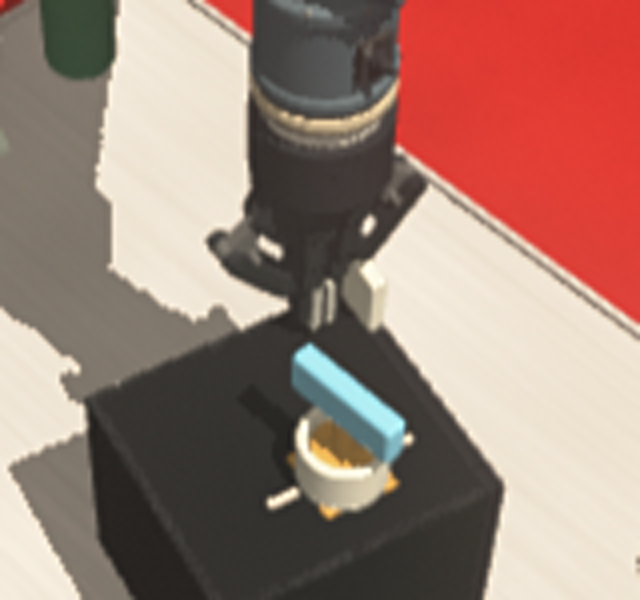

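The fingers at (320,305) stand behind the tab at (365,295), and the locked key is clear of them. I push along -y until contact, then follow the arc.

Request:
{"op": "arm_command", "data": {"targets": [[[0, -0.004, 0], [0, 0, 0], 0], [[0, -0.004, 0], [0, 0, 0], 0], [[0, -0.004, 0], [0, 0, 0], 0], [[0, -0.004, 0], [0, 0, 0], 0], [[0, -0.004, 0], [0, 0, 0], 0], [[0, 0, 0], [0, 0, 0], 0]]}}

```text
clock: 11.02
ee_pos: [0.6008, 0.0705, 0.1653]
tool_rot: [[0.242, 0.97, 0.0], [0.97, -0.242, -0.0], [-0.0, 0.0, -1.0]]
contact_force: [0.2, 0.7, 1.0]
finger_gap: 0.0001
```

```bash
python3 o.py
```

```text
11.02 yaw 76.01902933339453
ee_pos [0.6008 0.0705 0.1653]
contact_force [0.1894 0.6865 0.9786]
torque [ 0.0316  0.0272 -0.0055]
finger_gap 0.0001
joint_pos [ 20.0272  30.1257 -42.4163 100.0107  23.2928  58.9881 -44.7761]
```

Request:
{"op": "arm_command", "data": {"targets": [[[0, -0.006, 0], [0, 0, 2], 0], [[-0.0004, -0.008, 0], [0, 0, 3], 0], [[-0.0008, -0.0123, 0], [0, 0, 5], 0], [[-0.0008, -0.0123, 0], [0, 0, 5], 0], [[-0.0008, -0.0123, 0], [0, 0, 5], 0], [[0, 0, 0], [0, 0, 0], 0]]}}

```text
clock: 11.52
ee_pos: [0.5514, 0.0874, 0.1652]
tool_rot: [[0.559, 0.829, -0.001], [0.829, -0.559, -0.001], [-0.001, -0.0, -1.0]]
contact_force: [0.1, 0.9, 0.1]
finger_gap: 0.0004
```

```bash
python3 o.py;python3 bar.py
```

```text
11.52 yaw 56.038013522323524
ee_pos [0.5514 0.0874 0.1652]
contact_force [0.1162 0.8988 0.1238]
torque [0.0069 0.0398 0.011 ]
finger_gap 0.0004
joint_pos [ 16.9957  24.9244 -39.2723 106.3031  18.926   55.4659 -64.5385]
scene 227 [0.67886421 0.14638678 0.23112902] ((0.6789301037788391, 0.1462441235780716), (0.013425261713564396, 0.06826592981815338), 1.0267255306243896)
 tab 94 [0.55107934 0.09991862 0.18803312] ((0.546531617641449, 0.09477318823337555), (0.02647676318883896, 0.045917075127363205), 26.03323745727539)
top 133 [0.67498416 0.15440843 0.23002187] ((0.6739951968193054, 0.15390098094940186), (0.04799375310540199, 0.01090424694120884), 89.54287719726562)
```

The door is following. I continue the arc.

Request:
{"op": "arm_command", "data": {"targets": [[[-0.0008, -0.0123, 0], [0, 0, 5], 0], [[-0.0008, -0.0123, 0], [0, 0, 5], 0], [[-0.0008, -0.0123, 0], [0, 0, 5], 0], [[-0.0008, -0.0123, 0], [0, 0, 5], 0], [[-0.0008, -0.0123, 0], [0, 0, 5], 0], [[-0.0008, -0.0123, 0], [0, 0, 5], 0], [[-0.0008, -0.0123, 0], [0, 0, 5], 0], [[-0.0008, -0.0123, 0], [0, 0, 5], 0], [[-0.0005, -0.006, 0], [0, 0, 2], 0], [[0, 0, 0], [0, 0, 0], 0]]}}

```text
clock: 12.45
ee_pos: [0.4867, 0.1648, 0.165]
tool_rot: [[0.97, 0.245, 0.001], [0.245, -0.97, 0.001], [0.001, -0.001, -1.0]]
contact_force: [-0.3, 0.7, 0.6]
finger_gap: -0.0002
```

```bash
python3 o.py;python3 - <<'E'
from h import *
a,d=cap('scene')
cv2.imwrite('pics/d2.png',cv2.resize(a[150:400,200:450,::-1],None,fx=2.4,fy=2.4,interpolation=2))
E
```

```text
12.45 yaw 14.156932429496901
ee_pos [0.4867 0.1648 0.165 ]
contact_force [-0.2642  0.7056  0.6292]
torque [0.0077 0.0199 0.0018]
finger_gap -0.0002
joint_pos [   3.4793   19.2714  -32.7107  112.2872   13.0551   51.9949 -111.7065]
```

View pics/d2.png

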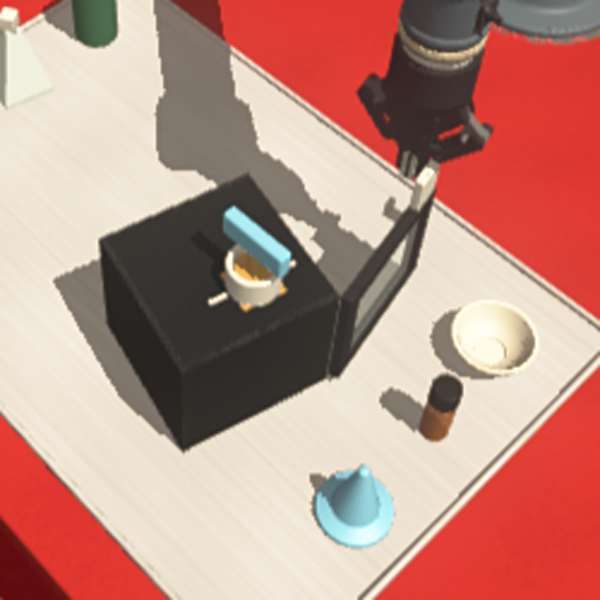

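The door is well open, with its tab at (425,185) and the fingers at (407,160). The key is still locked and the bystanders are in place. I back off and lift clear.

Request:
{"op": "arm_command", "data": {"targets": [[[0, 0.008, 0], [0, 0, 0], 0], [[0, 0.012, 0], [0, 0, 0], 0], [[0, 0, -0.02], [0, 0, 0], 0], [[0, 0, -0.03], [0, 0, 0], 0], [[0, 0, -0.03], [0, 0, 0], 0], [[0, 0.03, -0.03], [0, 0, 0], 0], [[0, 0.03, -0.02], [0, 0, 0], 0], [[0, 0.03, 0], [0, 0, 0], 0], [[0, 0, 0], [0, 0, 0], 0], [[0, 0, 0], [0, 0, 0], 0]]}}

```text
clock: 13.33
ee_pos: [0.5135, 0.0533, 0.2942]
tool_rot: [[0.972, 0.236, -0.0], [0.236, -0.972, -0.001], [-0.0, 0.001, -1.0]]
contact_force: [-0.5, -0.0, -0.4]
finger_gap: -0.0001
```

```bash
python3 o.py; python3 bar.py; python3 - <<'E'
from h import *
a,d=cap('scene','pics/f.png'); P=pts('scene',d); z=P[...,2]
k=(z>.16)&(z<.2)&(np.hypot(P[...,0]-.49,P[...,1]-.18)<.06); q=P[k]
print(q.mean(0),cv2.minAreaRect(q[:,:2].astype(np.float32)))
t=q.mean(0)[:2]-np.array([.624,.21]); print('door deg', -104-np.degrees(np.arctan2(t[1],t[0])), np.linalg.norm(t))
s=np.load('s0.npz')
print('change px', [int((np.abs(a[y0:y1,x0:x1].astype(int)-s['a'][y0:y1,x0:x1]).max(2)>60).sum()) for x0,x1,y0,y1 in((160,190,180,210),(192,222,150,195),(225,252,128,170),(330,365,338,378),(374,394,305,335),(385,425,275,308))])
E
```

```text
13.33 yaw 13.640887314774949
ee_pos [0.5135 0.0533 0.2942]
contact_force [-0.5317 -0.0352 -0.4217]
torque [ 0.0685  0.07   -0.017 ]
finger_gap -0.0001
joint_pos [ 15.9648  11.2764 -30.7642 103.0078   6.2683  67.4051 -93.0878]
scene 224 [0.67868659 0.14702714 0.23113961] ((0.6790610551834106, 0.14586707949638367), (0.06824634969234467, 0.013961339369416237), 89.72838592529297)
top 162 [0.67547274 0.14710264 0.23007764] ((0.6745227575302124, 0.1446613371372223), (0.01161915622651577, 0.06555628031492233), 2.181708574295044)
[0.49839655 0.18807151 0.18400151] ((0.49442243576049805, 0.18559180200099945), (0.036024272441864014, 0.011022258549928665), 11.432804107666016)
door deg 66.0968203184307 0.12750327666766392
change px [0, 60, 224, 0, 0, 0]
```

View pics/f.png

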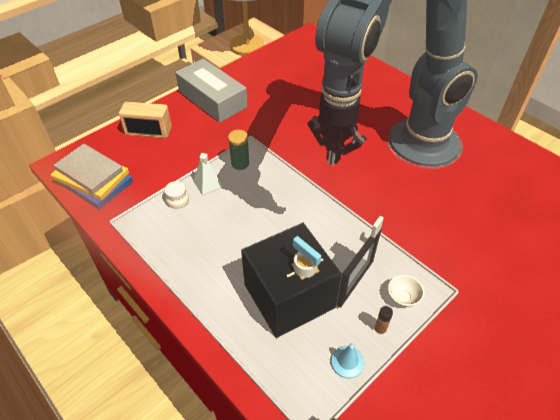

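The final picture shows the door open (tab at 377,228), the key turned and low in its collar (307,250), and all six bystanders where they were. The pixel changes at the tin and bottle come from the arm's shadow. I hand in.

```bash
python3 -c "
from h import *
print(manip.close_job())"
```

```text
the job is handed in; nothing more can be done
None
```

The key is locked down in the lock with the bolt drawn, and the door stands about 65° open. I handed the job in at about 13.5 s.

- **Key:** I gripped the cross bar and turned it counter-clockwise under a light press until it dropped through the keyway. I then pressed it fully down (about 15 mm) and turned it clockwise until the torque jumped to 0.74 N m at the stop. After release the top of the bar read z = 0.230 to 0.231 m, against 0.230 m expected when the key is caught.
- **Door:** I pushed it open by the back of the tab. The last depth check put it at 64 to 66° by the tab's position and orientation.
- **Clearance:** the arm was clear of everything at hand-in. The wrist force I read stayed near 11 N at most. All six bystanders look unmoved in the final picture; the image changes near the tin and bottle look like the arm's shadow.

Two checks disagreed with the brief or between themselves:

- **Starting angle:** the key stood about 61° (1.06 rad) out of line, against the stated 0.35 to 0.8 rad. It still dropped where the index bars showed the keyway.
- **Camera agreement:** the two cameras differ by 3 to 4 mm.

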